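# Open a sander's dust-filter housing

## Task

On the long dust-filter housing, press the black snap tab in (down) with the fingertips until it releases the louvred cover, then push the cover along its guide rails, away from the hose-spigot end, until the filter opening is completely uncovered and the cover lies flat on the ledge without sticking out past its far end. Only press and push: lift or tip nothing. Leave the tab of the short terminal box unpressed and do not disturb the bystanders.

Things in the scene. Friction and masses are not known exactly. Their poses are not given: they have to be found in the camera images.
- filter_housing: Long grey dust-filter housing, fixed, 310 (x) x 150 (y) mm; origin under the centre of that block. Flat deck 70 mm above the bench, ending at x = +-155 mm. The cover slides off along the housing's +x. Black hose spigot at the -x end, below deck height. Guide rails 6.5 mm high at y = +-63 to 74 mm, x -110 to +155 mm.
- seat (a point): Centre of the cover's seat at deck height (housing x = -45 mm); the 84 x 84 mm filter opening is centred here. Steel lips beside it (housing x -100 to -10 mm), 7 to 10 mm above the deck, reach in to y = +-52 mm over the cover's flange. Behind the seat are a stop ridge 4 mm high (housing x -103 to -108 mm), then bare deck to x = -155 mm, free for fingers.
- ledge (a point): Centre of the plain ledge at deck height (housing x = +82 mm), where the cover is to lie; the ledge carries on level from the seat (from housing x = +10 mm) to its open end at x = +155 mm, with no end stop.
- filter_cover: Black louvred cover, loose, about 0.18 kg: flange 110 (x) x 120 (y) x 5 mm, on it a central raised block 94 x 94 mm, top 24 mm above the underside; origin: centre of the underside, axes as the housing's. Starts on the seat. Push on the block's upright rear (-x) face, 47 mm behind the origin, fingertips a few mm above the flange. Slides with friction of a few N, stays where left.
- cover_tab (a joint): Travel of the filter housing's snap tab in m: 0 = out (cover locked), 0.010 = fully in, at its stop. Past 0.008 its nose, which stands in front of the cover's leading edge, has sunk below the deck and the cover is free. Pressing takes about 5 N; the tab stays in where it is left, with no spring return.
- cover_tab_top (a point): Centre of the top face of the snap tab's paddle (40 x 36 mm, black, ribbed), on the housing's left (+y) side at x = 0, y = +105 mm in the housing's frame; 86 mm above the bench when out, 76 mm when fully in. It moves straight down.
- terminal_box: Short grey terminal box, fixed, 100 x 90 mm, 72 mm high, with a plain screwed-down black lid and on its +y side (y = 72 mm) a tab like the filter housing's, top 86 mm above the bench; origin under the centre of the 100 x 90 block. Not to be opened. It and the filter housing may stand on either side.
- terminal_tab (a joint): Travel of the terminal box's tab in m, 0 = out; it must stay out.
- screw_jar: Small glass screw jar with a steel lid, 44 mm across, 60 mm high; origin under its centre. Bystander.
- pencil: Flat carpenter's pencil 150 x 12 x 7 mm; origin under its centre. Bystander.
- offcut: Pine offcut 60 x 30 x 25 mm beside the filter housing; origin under its centre. Bystander.
- glue_bottle: Yellow glue bottle 64 mm across, 170 mm high; origin under its centre. Bystander.
- screwdriver: Screwdriver with an orange handle, lying along its x. Bystander.
- putty_knife: Putty knife with a wooden handle, lying along its x. Bystander.
There are look-alikes about, which are no part of the job. Leave any blue or turquoise look-alike of the filter_cover alone.

How it is judged:
By the outcome, as a careful person would: the job done as asked, in the order asked, and still so for the second after the job is handed in, with the robot touching nothing.
It also fails if it takes over 43 s, if anything falls off the work surface, if the arm or the gripper's body presses on something with over 40 N, if the wrist force passes 120 N, or if a joint passes its speed limit or range.

## Robot

A 7-joint arm with a two-finger parallel gripper is mounted at the origin on the work surface. World frame = base frame: x ahead of the robot, y to its left, z up, the work surface at z = 0. Lengths are in mm, angles in rad, forces in N, time in s.
With the tool pointing down it reaches from about 350 to 900 mm from the base axis. Payload 19.9 kg.
Tool frame: the origin (TCP) lies on the front face of the gripper's body, between the roots of the fingers; the fingertips stand 97 mm ahead of it and the grasp point (between the pads) lies 78 mm ahead of it (env.hold_point_z is the z of the grasp point in the tool frame, in mm); z points along the fingers, y is the direction in which the jaws open and shut (so a half turn about z gives the same grasp; the last joint's range is limited). The gripper opens to 94 mm and grips with 3 to 60 N. Pads are 16 mm wide; open, the fingers measure 119 mm over their backs; the gripper's body (75 mm by 177 mm) begins 78 mm behind the grasp point.
Start: joints at [-1.278, 0.417, -0.01, 1.614, 0.005, 1.111, -0.053], TCP at [204.76, 590.493, 302.625] pointing down, gripper open.
Joint ranges: [-2.81, 2.81], [-0.39, 2.02], [-1.27, 1.25], [0.06, 2.57], [-1.19, 4.33], [0.19, 2], [-2.82, 2.82]. Speed limits (rad/s): [1.89, 1.89, 2.39, 2.39, 3.01, 3.01, 3.01].

## Interface

Orientations are given as a 3x3 rotation matrix whose columns are the frame's x, y, z axes.
In Python, from rig import env, imaging gives the robot as it stands.
- The arm moves only by the shell command python3 -m pendant 'ROWS' [OPENING] [FORCE]. ROWS is JSON, a list of rows, each a list of 2 entries, a list of its own where there are three numbers: the shift along the tool's x, y, z in m, then the turn about the tool's z in rad. In form: [[[x, y, z], spin], ...]. A call has 1 to 10 rows; each row is the pose to reach, as a shift and turn from the pose commanded when the call began, along the tool's axes at that moment; what a row does not reach only later rows make up. A row lasts 1/8 s, in which the tool goes at most 62.5 mm and 10.7 degrees, less where a joint would pass 70% of its speed; a pose out of reach is approached as far as the arm can. A call with a gripper value outside its range is refused whole. OPENING is the opening, from 0 (shut) to 1 (fully open), set as the call begins (- or left out, the last holds). The fingers move at their own pace and stop on an object; FORCE is the grip in N (left out, the last holds). Time passes only in rows, so rows that repeat a pose let the fingers close. It gives the time, the measured TCP pose, the force and the opening at its end, in the units of the state.
- env.state(): the state, without advancing time (a new reading comes with each control period).
- imaging.camera(name): name is "scene" or "top" or "wrist"; returns the picture (400x640x3 uint8, red, green, blue); there is no depth.
- imaging.camera_params(name): a dict with "mtx" (3x3 intrinsics, pixels), "rvec" (rotation vector, rad) and "tvec" (3), from world to camera coordinates, as OpenCV has them; the wrist camera has in their place "tool_from_camera" (4x4, takes a point from camera to tool coordinates, whose origin is the TCP and whose axes are the flange's). Camera axes: x right, y down, z forward; pixel columns grow to the right and rows downward; lengths in mm; the calibration is good to about 2 mm. The wrist camera is an equidistant fisheye: a pixel r from the principal point sees the ray r / f radians off the axis. A picture is of the moment at which its call begins: read the wrist's pose just before it. camera_params takes no time and is no camera call.
- env.sign_off(): hands the job in, once; it reports no verdict.
The state is a dict: "time": time; "joint_positions": joint angles; "qd": joint speeds; "joint_torque": joint torques, N m; "eef_pos": TCP position; "tool_rot": TCP orientation; "ft_force": force on the tool from outside, world axes, zero at the start; "ft_torque": the same for the moment, N m; "opening": finger opening in mm.
Only numpy, scipy, OpenCV 4.12 (cv2) and the standard library are available. Lean on these libraries where they do the work, as an engineer would, in place of code of your own. Each camera call takes 0.05 s, during which the arm holds its last target.

## Working session

There is one attempt and no reset: what is moved stays moved. The work goes in short steps, Python scripts to look and compute and a shell command to move; the robot and the scene stay as the last step left them, time stands still between calls to the robot, and variables do not carry over. Pictures are saved under pics/ and viewed, and the job is handed in when it is done.

```bash
mkdir -p pics; ls
python3 - <<'E'
from rig import env, imaging
import cv2
s=env.state(); print(s['time'],s['eef_pos'],s['tool_rot'],s['opening'],s['ft_force'])
for n in ['scene','top','wrist']:
    im=imaging.camera(n); cv2.imwrite(f'pics/{n}0.png',im[:,:,::-1])
    print(n,imaging.camera_params(n))
E
```

```text
pics
0.0 [204.69730237 590.2514899  302.03105324] [[-9.44802884e-01  3.27639153e-01 -3.09211339e-04]
 [ 3.27639284e-01  9.44802143e-01 -1.18730640e-03]
 [-9.68645262e-05 -1.22308029e-03 -9.99999247e-01]] 93.84600915754262 [-1.09409748  0.01698998 -0.5327755 ]
scene {'mtx': array([[389.26107398,   0.        , 318.11944331],
       [  0.        , 389.26107398, 207.89121352],
       [  0.        ,   0.        ,   1.        ]]), 'rvec': array([ 1.99588476,  0.83925085, -0.49265835]), 'tvec': array([-353.97489602,  -96.99418578, 1420.26828178])}
top {'mtx': array([[467.31248399,   0.        , 317.38948422],
       [  0.        , 467.31248399, 198.5759189 ],
       [  0.        ,   0.        ,   1.        ]]), 'rvec': array([ 2.1518698 , -2.15672154,  0.12676365]), 'tvec': array([  -6.63623188,  519.92775393, 1624.18567879])}
wrist {'mtx': array([[309.70691629,   0.        , 319.98870812],
       [  0.        , 309.70691629, 200.18682969],
       [  0.        ,   0.        ,   1.        ]]), 'tool_from_camera': array([[-2.25580315e-04, -9.70147558e-01, -2.42515288e-01,
         6.95776561e+01],
       [ 9.99999802e-01, -3.61118527e-04,  5.14433495e-04,
         1.98857424e-01],
       [-5.86653162e-04, -2.42515124e-01,  9.70147448e-01,
        -8.28986342e+01],
       [ 0.00000000e+00,  0.00000000e+00,  0.00000000e+00,
         1.00000000e+00]])}
```

View pics/scene0.png

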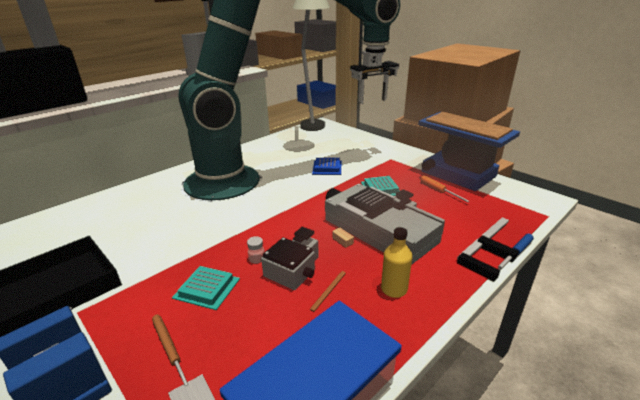

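View pics/top0.png

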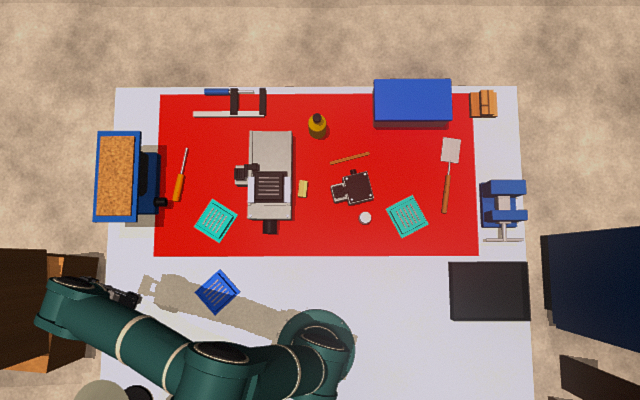

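View pics/wrist0.png

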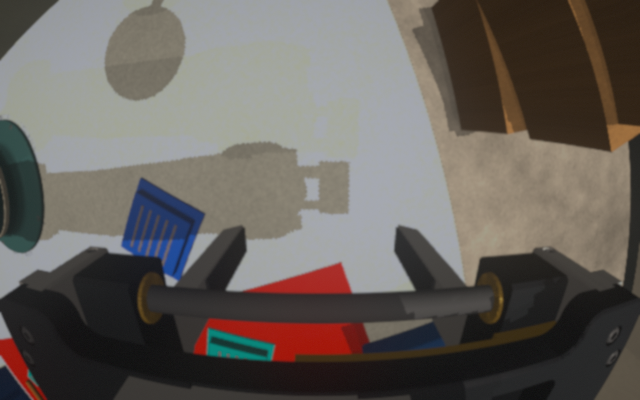

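The top view shows the housing at about (270,175). Its spigot is at (270,227) on the robot side, and its tab is at (241,174) on the left. I'll zoom in to get accurate corners.

```bash
cat > h.py <<'E'
import numpy as np, cv2
from rig import env, imaging
def ray(name,uv):
    p=imaging.camera_params(name); R,_=cv2.Rodrigues(p['rvec']); 
    d=cv2.undistortPoints(np.array([[uv]],float),p['mtx'],None)[0,0]
    return -R.T@p['tvec'], R.T@np.array([d[0],d[1],1])
def onplane(name,uv,z):
    o,d=ray(name,uv); return o+d*(z-o[2])/d[2]
def proj(name,P):
    p=imaging.camera_params(name)
    return cv2.projectPoints(np.array(P,float).reshape(-1,3),p['rvec'],p['tvec'],p['mtx'],None)[0][:,0]
E
python3 - <<'E'
import cv2
im=cv2.imread('pics/top0.png')[120:245,220:320]
cv2.imwrite('pics/topz.png',cv2.resize(im,None,fx=4.8,fy=4.8,interpolation=cv2.INTER_CUBIC))
im=cv2.imread('pics/scene0.png')[170:265,310:450]
cv2.imwrite('pics/scenez.png',cv2.resize(im,None,fx=5.5,fy=5.5,interpolation=cv2.INTER_CUBIC))
E
```

```text
(no output)
```

View pics/topz.png

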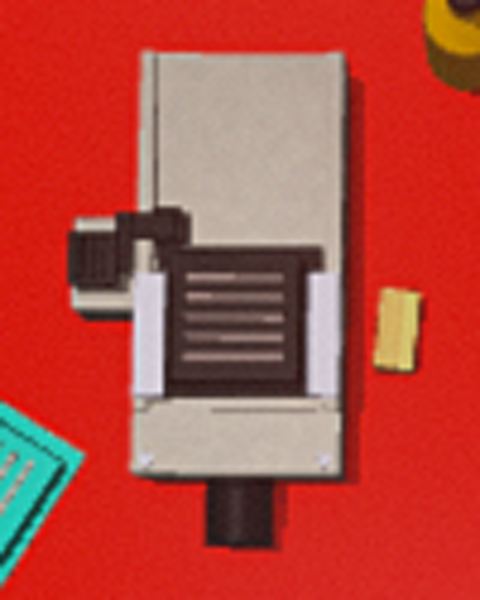

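View pics/scenez.png

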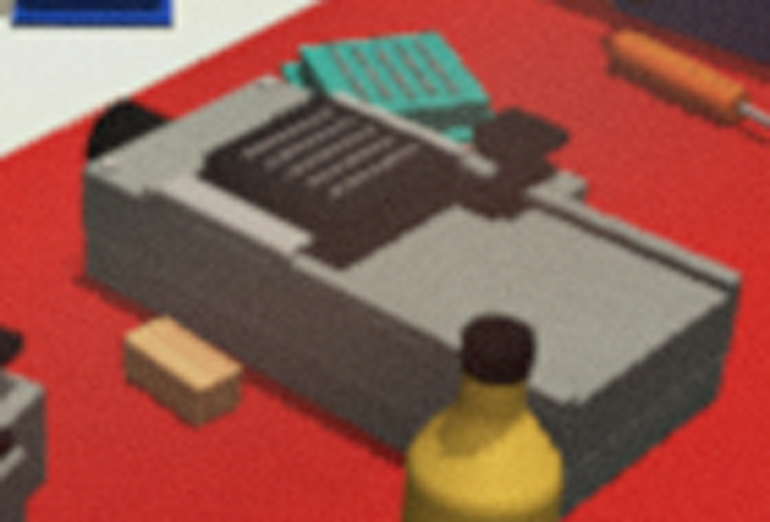

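Run:
```python
from h import *
z=lambda u,v:(220+(u+.5)/4.8-.5,120+(v+.5)/4.8-.5)
def s(u,v):return (310+(u+.5)/5.5-.5,170+(v+.5)/5.5-.5)
for n,uv,h in [('nearL',(132,474),70),('nearR',(343,476),70),('farL',(142,52),76.5),('farR',(344,53),76.5),('padBL',(70,288),86),('padTL',(70,232),86),('padTR',(118,232),86),('padBR',(118,288),86),('lipLn',(133,396),80),('lipLf',(135,272),80),('lipRn',(337,396),80),('lipRf',(338,272),80),('blockBL',(166,392),94),('blockBR',(305,394),94),('bottlecap',(468,0),170)]:
    print(n,onplane('top',z(*uv),h).round(1))
print('bottle', onplane('top',(317,118),168).round(0))
print('scene')
for n,uv,h in [('nearR',(90,170),70),('farR',(572,403),70),('farL',(738,278),76.5),('nearL',(272,80),70)]:
    print(n,onplane('scene',s(*uv),h).round(1))
```

```text
nearL [447.1 234.5  70. ]
nearR [445.3  82.8  70. ]
farL [756.5 231.3  76.5]
farR [755.2  83.3  76.5]
padBL [579.9 278.8  86. ]
padTL [620.8 279.6  86. ]
padTR [620.7 245.   86. ]
padBR [579.8 244.3  86. ]
lipLn [502.4 233.1  80. ]
lipLf [592.5 233.2  80. ]
lipRn [502.   86.8  80. ]
lipRf [592.1  86.5  80. ]
blockBL [503.5 207.5  94. ]
blockBR [501.8 108.6  94. ]
bottlecap [766.8  -8.2 170. ]
bottle [773.  -8. 168.]
scene
nearR [455.2  88.2  70. ]
farR [757.7  95.2  70. ]
farL [761.  228.2  76.5]
nearL [457.9 233.2  70. ]
```

Housing centre is about (601, 158.5) with yaw close to 0, and the tab paddle centre is about (600.5, 262.5). The cover slides along world +x. I'll move above the tab with the fingers shut.

```bash
python3 -m pendant '[[[-0.025,-0.010,0],-0.02],[[-0.075,-0.028,0],-0.05],[[-0.130,-0.049,0],-0.09],[[-0.190,-0.071,0],-0.13],[[-0.250,-0.093,0],-0.18],[[-0.310,-0.116,0],-0.22],[[-0.370,-0.138,0],-0.26],[[-0.425,-0.159,0],-0.30],[[-0.465,-0.174,0],-0.334],[[-0.482,-0.180,0],-0.334]]' 0 20
python3 -m pendant '[[[0,0,0],0],[[0,0,0],0]]'
python3 - <<'E'
from h import *
s=env.state(); print(s['time'],s['eef_pos'],s['tool_rot'].round(4),s['ft_force'],s['opening'])
for n in ['wrist','scene']: cv2.imwrite(f'pics/{n}1.png',imaging.camera(n)[:,:,::-1])
E
```

```text
time: 1.4
eef_pos: [602.9, 260.0, 302.2]
tool_rot: [[-1.0, 0.003, -0.0], [0.003, 1.0, -0.001], [0.0, -0.001, -1.0]]
ft_force: [0.7, 0.3, 0.0]
opening: 0.2
time: 1.65
eef_pos: [600.0, 264.2, 302.6]
tool_rot: [[-1.0, -0.002, -0.001], [-0.002, 1.0, 0.001], [0.001, 0.001, -1.0]]
ft_force: [0.4, -0.1, -0.1]
opening: 0.6
1.65 [599.98022206 264.18480092 302.5944583 ] [[-1.0e+00 -2.1e-03 -6.0e-04]
 [-2.1e-03  1.0e+00  5.0e-04]
 [ 6.0e-04  5.0e-04 -1.0e+00]] [ 0.43439746 -0.12276496 -0.08144014] 0.6310208066252952
```

View pics/wrist1.png

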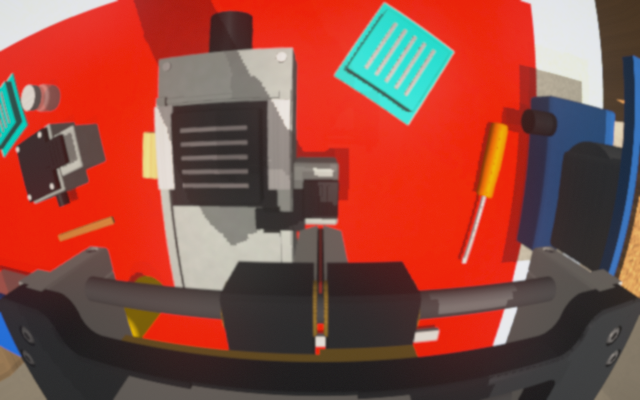

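The wrist view shows the housing upright. The paddle covers about (303–338, 181–219), just in front of the shut fingertips at (320,230). I'll measure it with the fisheye model.

```bash
cat >> h.py <<'E'
def wpoint(uv,z,pos,R):
    p=imaging.camera_params('wrist'); K=p['mtx']; T=p['tool_from_camera']
    d=np.array([(uv[0]-K[0,2])/K[0,0],(uv[1]-K[1,2])/K[1,1]]); th=np.hypot(*d)
    v=np.r_[d/th*np.sin(th),np.cos(th)]
    o=np.array(pos)+R@T[:3,3]; v=R@T[:3,:3]@v
    return o+v*(z-o[2])/v[2]
E
python3 - <<'E'
from h import *
s=env.state();P,R=s['eef_pos'],s['tool_rot']
for n,uv,z in [('padTL',(303,181),86),('padTR',(338,181),86),('padBL',(304,219),86),('padBR',(338,220),86),('nearR',(161,51),70),('nearL',(293,48),70),('blkTL',(172,105),94),('blkTR',(265,101),94),('blkB',(265,204),94)]:
    print(n,wpoint(uv,z,P,R).round(1))
im=cv2.imread('pics/wrist1.png')[140:260,240:360]
cv2.imwrite('pics/w1z.png',cv2.resize(im,None,fx=5,fy=5,interpolation=cv2.INTER_CUBIC))
E
```

```text
padTL [586.1 247.6  86. ]
padTR [586.  282.1  86. ]
padBL [625.2 248.2  86. ]
padBR [626.3 282.7  86. ]
nearR [439.8  88.2  70. ]
nearL [450.8 236.7  70. ]
blkTL [505.3 115.6  94. ]
blkTR [507.7 212.6  94. ]
blkB [607.5 210.2  94. ]
```

View pics/w1z.png

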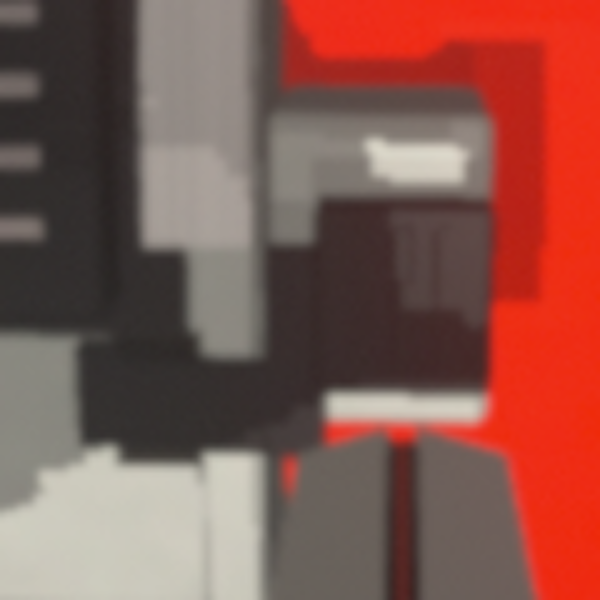

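```bash
python3 -m pendant '[[[-0.001,0,0.02],0],[[-0.002,0,0.06],0],[[-0.002,0,0.095],0],[[-0.002,0,0.11],0],[[-0.002,0,0.11],0]]'
python3 -m pendant '[[[0,0,0.004],0],[[0,0,0.008],0],[[0,0,0.008],0]]'
```

```text
time: 2.38
eef_pos: [602.8, 262.6, 191.8]
tool_rot: [[-1.0, -0.0, -0.001], [-0.0, 1.0, -0.001], [0.001, -0.001, -1.0]]
ft_force: [0.3, -0.2, 0.5]
opening: 0.3
time: 2.75
eef_pos: [603.2, 262.5, 184.8]
tool_rot: [[-1.0, -0.0, 0.0], [-0.0, 1.0, 0.0], [-0.0, 0.0, -1.0]]
ft_force: [-0.2, 0.4, 0.6]
opening: 0.4
```

```bash
python3 -m pendant '[[[0,0,0.002],0],[[0,0,0.004],0],[[0,0,0.006],0],[[0,0,0.006],0]]'
python3 -m pendant '[[[0,0,0.001],0],[[0,0,0.002],0],[[0,0,0.003],0],[[0,0,0.004],0],[[0,0,0.004],0]]'
```

```text
time: 3.25
eef_pos: [603.3, 262.5, 178.7]
tool_rot: [[-1.0, -0.0, 0.0], [-0.0, 1.0, 0.0], [-0.0, 0.0, -1.0]]
ft_force: [0.4, 0.9, 2.5]
opening: 0.8
time: 3.88
eef_pos: [603.2, 262.6, 174.6]
tool_rot: [[-1.0, -0.0, 0.0], [-0.0, 1.0, -0.0], [-0.0, -0.0, -1.0]]
ft_force: [1.1, 1.3, 3.0]
opening: 0.5
```

```bash
python3 -m pendant '[[[0,0,0.001],0],[[0,0,0.002],0],[[0,0,0.002],0]]'
python3 -m pendant '[[[0,0,0.0005],0],[[0,0,0.001],0],[[0,0,0.001],0]]'
```

```text
time: 4.25
eef_pos: [603.4, 262.6, 173.3]
tool_rot: [[-1.0, -0.0, 0.001], [-0.0, 1.0, 0.0], [-0.001, 0.0, -1.0]]
ft_force: [-1.8, -0.2, 12.0]
opening: 0.8
time: 4.62
eef_pos: [603.4, 262.8, 173.0]
tool_rot: [[-1.0, -0.0, 0.001], [-0.0, 1.0, 0.001], [-0.001, 0.001, -1.0]]
ft_force: [-4.9, -0.5, 21.0]
opening: 0.4
```

The tab is at its stop: 21 N, with the tip at about 76 mm. Next I retreat, part the fingers to about 50 mm, and go behind the cover.

```bash
python3 -m pendant '[[[0,0,-0.02],0],[[0,0,-0.06],0],[[0.015,-0.013,-0.068],0],[[0.05,-0.044,-0.068],0],[[0.085,-0.075,-0.068],0],[[0.110,-0.096,-0.068],0],[[0.119,-0.104,-0.068],0],[[0.119,-0.104,-0.068],0],[[0.119,-0.104,-0.068],0]]' 0.53 20
python3 - <<'E'
from h import *
s=env.state(); print(s['time'],s['eef_pos'],s['tool_rot'].round(4),s['ft_force'],s['opening'])
for n in ['wrist','scene','top']: cv2.imwrite(f'pics/{n}2.png',imaging.camera(n)[:,:,::-1])
im=cv2.imread('pics/scene2.png')[150:270,300:460]
cv2.imwrite('pics/scene2z.png',cv2.resize(im,None,fx=5,fy=5,interpolation=cv2.INTER_CUBIC))
E
```

```text
time: 5.75
eef_pos: [484.9, 159.2, 239.7]
tool_rot: [[-1.0, -0.001, 0.0], [-0.001, 1.0, 0.0], [-0.0, 0.0, -1.0]]
ft_force: [-0.1, 0.5, -0.5]
opening: 50.0
5.75 [484.9059031  159.20801656 239.70150974] [[-1.e+00 -8.e-04  3.e-04]
 [-8.e-04  1.e+00  0.e+00]
 [-3.e-04  0.e+00 -1.e+00]] [-0.06310944  0.46821081 -0.53862458] 49.96276050093584
```

View pics/wrist2.png

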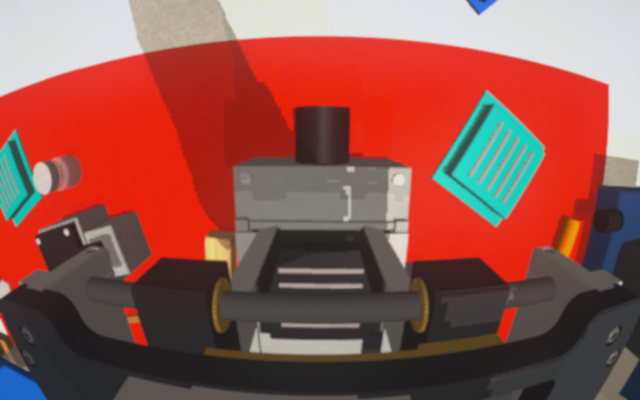

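View pics/scene2z.png

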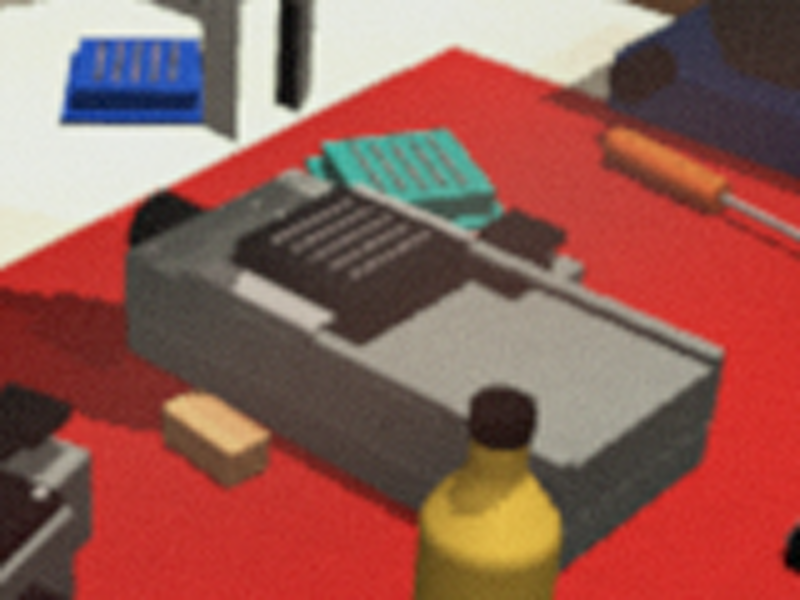

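The tab is down and the right rail line is unbroken. The fingers sit over the bare rear deck. I back off a little, descend to a tip height of about 80 mm, then approach.

```bash
python3 -m pendant '[[[0.006,0.0007,0.01],0],[[0.008,0.0007,0.035],0],[[0.008,0.0007,0.055],0],[[0.008,0.0007,0.062],0],[[0.008,0.0007,0.062],0]]'
python3 -m pendant '[[[-0.004,0,0],0],[[-0.010,0,0],0],[[-0.016,0,0],0],[[-0.016,0,0],0]]'
```

```text
time: 6.52
eef_pos: [476.0, 159.2, 177.4]
tool_rot: [[-1.0, -0.0, -0.001], [-0.0, 1.0, -0.0], [0.001, -0.0, -1.0]]
ft_force: [-0.2, 1.4, 0.2]
opening: 50.1
time: 7.02
eef_pos: [492.7, 159.1, 177.7]
tool_rot: [[-1.0, 0.0, 0.0], [0.0, 1.0, -0.0], [-0.0, -0.0, -1.0]]
ft_force: [0.2, 0.8, -0.5]
opening: 49.8
```

```bash
python3 -m pendant '[[[-0.003,0,0],0],[[-0.006,0,0],0],[[-0.008,0,0],0]]'
python3 -m pendant '[[[-0.002,0,0],0],[[-0.004,0,0],0],[[-0.006,0,0],0]]'
python3 -m pendant '[[[-0.003,0,0],0],[[-0.006,0,0],0],[[-0.009,0,0],0]]'
```

```text
time: 7.4
eef_pos: [500.4, 159.2, 177.6]
tool_rot: [[-1.0, -0.0, -0.0], [-0.0, 1.0, -0.0], [0.0, -0.0, -1.0]]
ft_force: [0.1, -0.1, -0.7]
opening: 50.1
time: 7.78
eef_pos: [506.3, 159.2, 177.7]
tool_rot: [[-1.0, -0.0, -0.0], [-0.0, 1.0, -0.0], [0.0, -0.0, -1.0]]
ft_force: [-1.2, 0.2, 0.8]
opening: 49.8
time: 8.15
eef_pos: [515.4, 159.2, 177.6]
tool_rot: [[-1.0, -0.0, -0.0], [-0.0, 1.0, -0.0], [0.0, -0.0, -1.0]]
ft_force: [-0.9, -0.5, 0.1]
opening: 49.7
```

Run:
```python
from h import *
for n in ['scene','wrist']: cv2.imwrite(f'pics/{n}3.png',imaging.camera(n)[:,:,::-1])
im=cv2.imread('pics/scene3.png')[150:270,300:460]
cv2.imwrite('pics/scene3z.png',cv2.resize(im,None,fx=5,fy=5,interpolation=cv2.INTER_CUBIC))
```

```text
(no output)
```

View pics/scene3z.png

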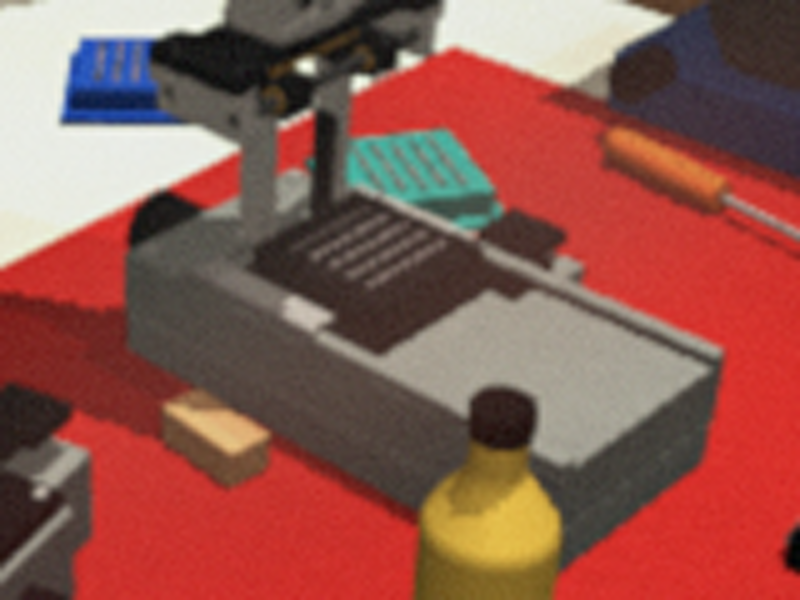

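View pics/wrist3.png

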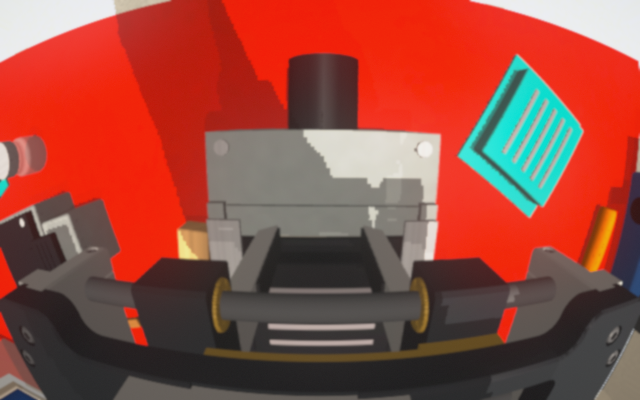

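The cover slides (its rear-left corner moved by about 25 zoomed px), so the tab released it. I'll carry on pushing smoothly.

```bash
python3 -m pendant '[[[-0.006,0,0],0],[[-0.013,0,0],0],[[-0.020,0,0],0],[[-0.027,0,0],0],[[-0.034,0,0],0],[[-0.040,0,0],0],[[-0.045,0,0],0],[[-0.048,0,0],0]]'
python3 -m pendant '[[[-0.006,0,0],0],[[-0.013,0,0],0],[[-0.020,0,0],0],[[-0.027,0,0],0],[[-0.034,0,0],0],[[-0.040,0,0],0],[[-0.045,0,0],0],[[-0.048,0,0],0],[[-0.050,0,0],0],[[-0.050,0,0],0]]'
python3 - <<'E'
from h import *
for n in ['scene','top']: cv2.imwrite(f'pics/{n}4.png',imaging.camera(n)[:,:,::-1])
im=cv2.imread('pics/scene4.png')[150:270,300:460]
cv2.imwrite('pics/scene4z.png',cv2.resize(im,None,fx=5,fy=5,interpolation=cv2.INTER_CUBIC))
im=cv2.imread('pics/top4.png')[120:245,220:320]
cv2.imwrite('pics/top4z.png',cv2.resize(im,None,fx=4.8,fy=4.8,interpolation=cv2.INTER_CUBIC))
E
```

```text
time: 9.25
eef_pos: [563.5, 159.2, 177.6]
tool_rot: [[-1.0, -0.0, -0.0], [-0.0, 1.0, -0.0], [0.0, -0.0, -1.0]]
ft_force: [-1.1, 0.1, 1.8]
opening: 49.8
time: 10.5
eef_pos: [613.4, 159.2, 177.7]
tool_rot: [[-1.0, -0.0, 0.0], [-0.0, 1.0, -0.0], [-0.0, -0.0, -1.0]]
ft_force: [-0.3, -0.1, -0.3]
opening: 49.6
```

View pics/scene4z.png

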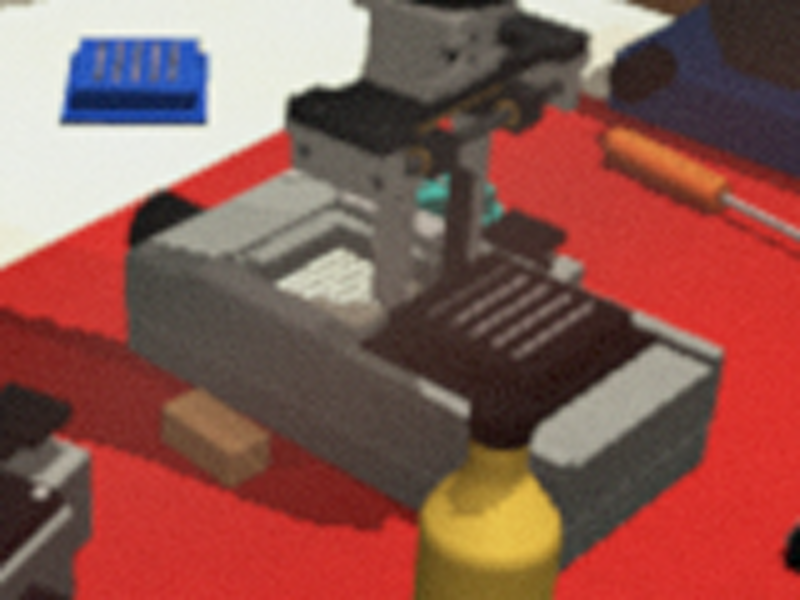

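View pics/top4z.png

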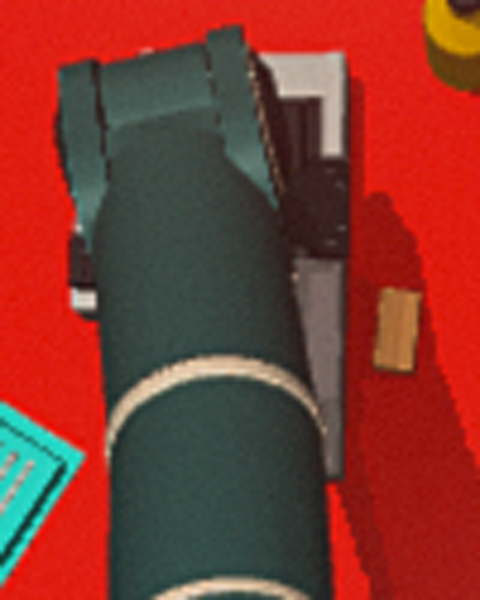

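The opening is uncovered. The top view shows the cover's leading edge at zoomed (300,97), against the housing's far end at y=53. I'll measure the gap.

Run:
```python
from h import *
z=lambda u,v:(220+(u+.5)/4.8-.5,120+(v+.5)/4.8-.5)
s=lambda u,v:(300+(u+.5)/5-.5,150+(v+.5)/5-.5)
print(onplane('top',z(305,97),75), onplane('top',z(325,53),72))
for uv in [(530,438),(660,345)]: print(onplane('scene',s(*uv),73))
for uv in [(575,466),(720,358)]: print(onplane('scene',s(*uv),72))
```

```text
[722.71529452 111.70785246  75.        ] [756.50417653  97.49838142  72.        ]
[731.81980914  97.3602767   73.        ]
[731.39643028 216.98721785  73.        ]
[760.64675534  94.73687384  72.        ]
[760.31153705 229.79275144  72.        ]
```

About 30–34 mm of gap remains and the target is 18, so I push 14 mm more, then back off straight and rise.

```bash
python3 -m pendant '[[[-0.004,0,0],0],[[-0.008,0,0],0],[[-0.012,0,0],0],[[-0.014,0,0],0],[[-0.014,0,0],0]]'
python3 -m pendant '[[[0.004,0,0],0],[[0.015,0,0],0],[[0.030,0,0],0],[[0.035,0,-0.02],0],[[0.035,0,-0.06],0],[[0.045,0,-0.10],0],[[0.09,0,-0.12],0],[[0.14,0,-0.13],0],[[0.17,0,-0.13],0],[[0.18,0,-0.13],0]]'
python3 -m pendant '[[[0.01,0.03,0],0],[[0.01,0.08,0],0],[[0.01,0.14,0],0],[[0.01,0.2,0],0],[[0.01,0.25,0],0],[[0.01,0.27,0],0],[[0.01,0.27,0],0]]'
python3 - <<'E'
from h import *
s=env.state(); print(s['time'],s['eef_pos'],s['ft_force'])
for n in ['scene','top']: cv2.imwrite(f'pics/{n}5.png',imaging.camera(n)[:,:,::-1])
im=cv2.imread('pics/scene5.png')[150:270,300:460]
cv2.imwrite('pics/scene5z.png',cv2.resize(im,None,fx=5,fy=5,interpolation=cv2.INTER_CUBIC))
im=cv2.imread('pics/top5.png')[120:245,220:320]
cv2.imwrite('pics/top5z.png',cv2.resize(im,None,fx=4.8,fy=4.8,interpolation=cv2.INTER_CUBIC))
E
```

```text
time: 11.22
eef_pos: [627.4, 159.2, 177.6]
tool_rot: [[-1.0, -0.0, 0.0], [-0.0, 1.0, -0.0], [-0.0, -0.0, -1.0]]
ft_force: [-0.7, 0.4, 0.1]
opening: 50.0
time: 12.48
eef_pos: [446.2, 159.3, 309.2]
tool_rot: [[-1.0, -0.001, 0.002], [-0.001, 1.0, 0.001], [-0.002, 0.001, -1.0]]
ft_force: [0.6, -0.1, 0.8]
opening: 49.8
time: 13.35
eef_pos: [437.4, 429.8, 307.4]
tool_rot: [[-1.0, -0.001, -0.0], [-0.001, 1.0, -0.0], [0.0, -0.0, -1.0]]
ft_force: [-0.6, -0.6, -0.5]
opening: 49.9
13.35 [437.37933613 429.81316961 307.4330463 ] [-0.56861815 -0.55285767 -0.47621372]
```

View pics/scene5z.png

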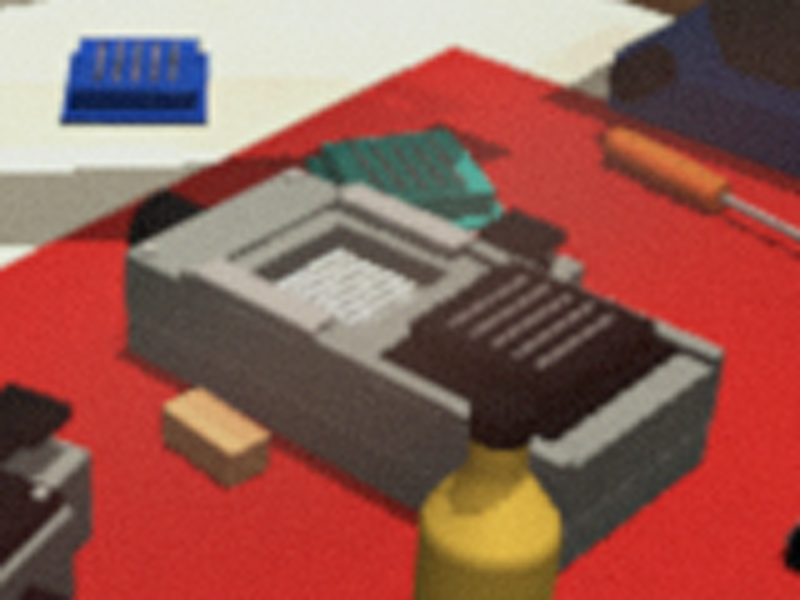

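View pics/top5z.png

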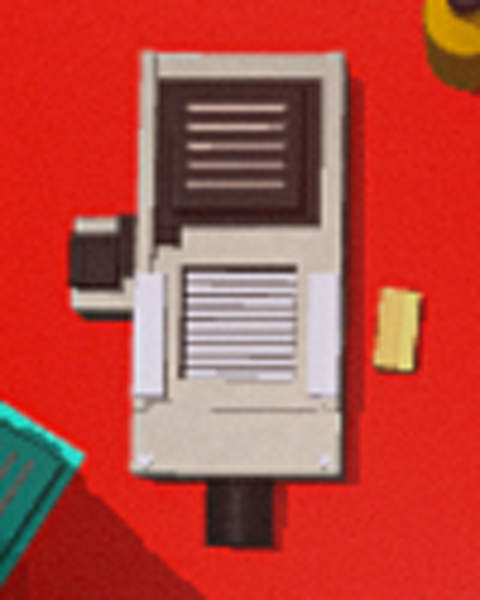

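View pics/top5.png

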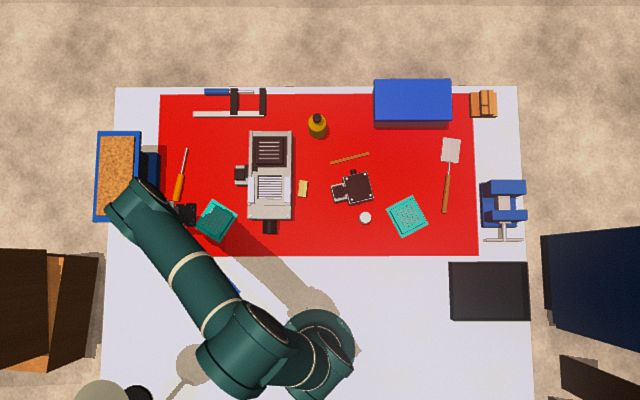

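The opening at zoomed (240,323) is clear. The cover lies square between the rails, with its leading edge at y≈78 and the housing end at y≈53. Final numbers:

Run:
```python
from h import *
z=lambda u,v:(220+(u+.5)/4.8-.5,120+(v+.5)/4.8-.5)
for n,uv,h in [('lead',(240,78),75),('trail',(240,226),75),('end',(240,53),70),('openfar',(240,266),70),('cL',(155,150),75),('cR',(322,150),75)]: print(n,onplane('top',z(*uv),h).round(1))
a,b=cv2.imread('pics/top0.png').astype(int),cv2.imread('pics/top5.png').astype(int)
d=(abs(a-b).sum(2)>120).astype(np.uint8)
n,l,st,c=cv2.connectedComponentsWithStats(d)
for i in range(1,n):
    if st[i,4]>8: print(st[i])
```

```text
lead [737.1 159.4  75. ]
trail [627.  158.2  75. ]
end [757.3 160.2  70. ]
openfar [598.4 158.5  70. ]
cL [683.5 220.9  75. ]
cR [683.1  99.   75. ]
[ 252  136   36   67 1860]
[248 164   4   6  24]
[   88   177   252   223 22454]
[160 192   4   5  11]
[ 38 277  49  62 933]
[298 329   6   4  10]
[353 334   5   8  21]
[337 339   4   8   9]
[248 341  81  59 965]
[355 344   6  13  42]
[261 359  26  28 144]
[343 365  11  15  52]
[249 385   7   6  21]
[324 384  15  16 117]
```

The cover is centred at housing x ≈ +81 mm. Its trailing edge is about 28 mm past the opening, and its leading edge about 18–20 mm short of the open end. Outside the cover, tab and arm areas, nothing has changed in the image.

```bash
python3 -c "
from rig import env
print(env.sign_off())"
```

```text
the job is handed in; nothing more can be done
None
```

The job is done and handed in at about 13.5 s on the robot's clock. I pressed the filter housing's snap tab down to its stop, then slid the cover along its rails onto the ledge using two parted fingertips on its rear face. After that I backed the gripper clear.

**Tab:** the fingertips stopped at about 76 mm above the bench with a 21 N reading. The cover then slid freely.

**Cover position:** in the top view it lies between the rails, centred at about housing x = +81 mm (target +82). Its trailing edge is about 28 mm past the filter opening. Its leading edge is about 18–20 mm short of the ledge's open end.

**Bystanders:** comparing top views from start and end showed changes only at the cover, the tab, and the arm and its shadow. The arm's final position covered part of the left side of that view. The terminal box's tab and the bystanders in view did not change.

**Disagreements:** no check failed. Two measurements differed:
- With the cover short of its final place, the two cameras put the gap to the ledge end at 34 mm and 29 mm.
- The top and wrist cameras differed by about 5 mm on the paddle centre.

Both differences were well within the room available.

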